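# Line up the washed canisters by size on the drying rack

### The arm

A 6-joint arm with a two-finger parallel gripper is mounted at the origin on the work surface. World frame = base frame: x ahead of the robot, y to its left, z up, the work surface at z = 0. Lengths are in m, angles in rad, forces in N, time in s.
With the tool pointing down it reaches from about 0.4 to 0.825 m from the base axis. Payload 7 kg.
Tool frame: the origin (TCP) lies midway between the tips of the shut fingers; the grasp point (between the pads) lies 19 mm behind it; z points along the fingers, y is the line along which they close (so a half turn about z gives the same grasp; the last joint's range is limited). The gripper opens to 88 mm and grips with 3 to 60 N. Pads are 19 mm wide; open, the fingers measure 130 mm over their backs; the gripper's body (78 mm by 193 mm) begins 47 mm behind the grasp point.
Start: joints at [-0.949, 0.359, 0.012, 0, -1.224, -0.288], TCP at [0.221, -0.638, 0.205] pointing down, gripper open.
Joint ranges: [-3.07, 3.07], [-1.43, 2.12], [-1.02, 1.25], [-3.03, 1.67], [-3.05, -0], [-3.03, 3.03]. Speed limits (rad/s): [2.39, 2.39, 3.01, 3.14, 3.14, 3.14].

### API

Orientations are given as [roll, pitch, yaw] about the fixed x, y, z axes, in that order (R = Rz(yaw) Ry(pitch) Rx(roll)).
In Python, from station import arm gives the robot as it stands. The module is installed in compiled form; this text tells all that it offers.
- The arm moves only by the tool carry_out, never from a script. Its argument "commands" is a list of rows, each a list of 4 numbers: the shift along the world's x, y, z in units of 50 mm (1.0 is 50 mm), then the turn about the world's z in units of 6 degrees (1.0 is 6 degrees). A call has exactly 10 rows; each row is the pose to reach, as a shift and turn from the pose commanded when the call began; what a row does not reach only later rows make up. A row lasts 1/8 s, in which the tool goes at most 62.5 mm and 10.7 degrees, less where a joint would pass 70% of its speed; a pose out of reach is approached as far as the arm can. A call with a gripper value outside its range is refused whole. "claw" is the closure, from 0 (fully open) to 1 (shut), set as the call begins (left out, the last holds). The fingers move at their own pace and stop on an object; "force" is the grip in N (left out, the last holds). Time passes only in rows, so rows that repeat a pose let the fingers close, or fill a call up. It gives the time, the measured TCP pose, the force, the opening and the grip force at its end, in the units of the state.
- arm.get_state(): the state, without advancing time (a new reading comes with each control period).
- arm.grab_frame(name): name is "scene" or "top" or "wrist"; returns a dict with "pixels" (420x560x3 uint8, red, green, blue), "fx", "fy", "cx", "cy" (pixels), "eye" and "orientation" of the camera in the world. Camera axes: x right, y down, z forward; pixel columns grow to the right and rows downward; lengths in m; the calibration is good to about 2 mm. A picture is of the moment at which its call begins. There is no depth.
- arm.job_done(): hands the job in; it is judged then, once.
Trained networks look in a picture, given as the dict that the camera call returned (one of the last four; its "shot" number tells which), for a name from the list of things; names that differ only in an ending like _2 or _b are one class to them, and where a whole thing is asked for, a point or a joint stands for the part that bears it (a point fixed in the world has none). Each returns a list of dicts, best first, with "conf" (0 to 1); they miss things now and then, are a little off and sometimes report something else, mostly with a low value. They report only what shows in the picture. A call takes as long as a camera call.
- arm.regions_of(picture, query): "pixels" (420x560 bool, what is visible of it) and "uv" ([column, row] in pixels, amid what is visible of it).
- arm.mark_of(picture, query): "uv" ([column, row] in pixels: a listed point, or the origin of a listed thing).
The state is a dict: "t": time; "q": joint angles; "qd": joint speeds; "joint_efforts": joint torques, N m; "eef_pos": TCP position; "ee_rot": TCP orientation; "force": force on the tool from outside, world axes, zero at the start; "moment": the same for the moment, N m; "width": finger opening in m; "gripper_force": force on a finger pad.
Only numpy, scipy, OpenCV 4.12 (cv2) and the standard library are available. Lean on these libraries where they do the work, as an engineer would, in place of code of your own. Each camera call takes 0.05 s, during which the arm holds its last target. There are 200 camera calls.

### The job

Line up the four blue parts canisters on the green pads of the white drying rack in order of size, one to a pad: the smallest on the pad beside the orange end block, each next one larger, and the largest beside the grey block. Keep the canisters upright throughout and leave each standing centred on its pad. Leave the white bottle standing where it is.

Things in the scene. Friction and masses are not known exactly. Their poses are not given: they have to be found in the camera images.
- canister_1: The smallest of four closed upright canisters: plain blue cylinder with a white lid of the same width, 32 mm in diameter and 48 mm tall in all, 60 g give or take 40 percent, loose. Origin at the centre of its underside, z up its axis.
- canister_2: The second smallest of four closed upright canisters: plain blue cylinder with a white lid of the same width, 41 mm in diameter and 60 mm tall in all, 110 g give or take 40 percent, loose. Origin at the centre of its underside, z up its axis.
- canister_3: The second largest of four closed upright canisters: plain blue cylinder with a white lid of the same width, 50 mm in diameter and 74 mm tall in all, 190 g give or take 40 percent, loose. Origin at the centre of its underside, z up its axis.
- canister_4: The largest of four closed upright canisters: plain blue cylinder with a white lid of the same width, 60 mm in diameter and 90 mm tall in all, 300 g give or take 40 percent, loose. Origin at the centre of its underside, z up its axis.
- pad_a: One of four identical flat green round pads, 72 mm in diameter, 4 mm thick, fixed in a straight row, centres 88 mm apart, on a white rack (470 x 96 mm, its top 12 mm above the bench). The letters say nothing of the order in the row. Origin at the centre of the pad's underside (12 mm above the bench; the surface that a canister stands on is 16 mm above the bench). x axis level, across the row; y axis level, along the row.
- pad_b: One of four identical flat green round pads, 72 mm in diameter, 4 mm thick, fixed in a straight row, centres 88 mm apart, on a white rack (470 x 96 mm, its top 12 mm above the bench). The letters say nothing of the order in the row. Origin at the centre of the pad's underside (12 mm above the bench; the surface that a canister stands on is 16 mm above the bench). x axis level, across the row; y axis level, along the row.
- pad_c: One of four identical flat green round pads, 72 mm in diameter, 4 mm thick, fixed in a straight row, centres 88 mm apart, on a white rack (470 x 96 mm, its top 12 mm above the bench). The letters say nothing of the order in the row. Origin at the centre of the pad's underside (12 mm above the bench; the surface that a canister stands on is 16 mm above the bench). x axis level, across the row; y axis level, along the row.
- pad_d: One of four identical flat green round pads, 72 mm in diameter, 4 mm thick, fixed in a straight row, centres 88 mm apart, on a white rack (470 x 96 mm, its top 12 mm above the bench). The letters say nothing of the order in the row. Origin at the centre of the pad's underside (12 mm above the bench; the surface that a canister stands on is 16 mm above the bench). x axis level, across the row; y axis level, along the row.
- orange_block: Orange block, 24 mm along the row, 84 mm across it and 34 mm tall, fixed at one end of the rack (a like grey block, not listed, stands at the other). Origin at the centre of its underside, on the row's centre line, 80 mm from the centre of the nearest pad and 12 mm above the bench. x axis level across the row, y along it.
- bottle: Bystander: white disinfectant bottle with a red cap, 64 mm in diameter, 170 mm tall, loose, standing to the left or right of the rack (a shallow metal dish 110 mm wide, not listed, stands on the other side). Origin at the centre of its underside.

How it is judged:
At the end, for the whole second after the job is handed in: From the orange block: smallest canister on the nearest pad, then second smallest, second largest, largest on the farthest. Each is released, at rest, upright (0.1 rad), its underside on the pad (within 5 mm) and its centre within 15 mm of the pad's ((horizontal distance between canister_1 and pad_a below 0.015 m or horizontal distance between canister_1 and pad_b below 0.015 m or horizontal distance between canister_1 and pad_c below 0.015 m or horizontal distance between canister_1 and pad_d below 0.015 m) and horizontal distance between canister_1 and orange_block between 0.05 and 0.11 m and height (world z) of canister_1 between 0.012 and 0.021 m and angle between each of canister_1, canister_2, canister_3, canister_4's own z axis and vertical below 0.1 rad and linear speed of each of canister_1, canister_2, canister_3, canister_4 below 0.02 m/s and (horizontal distance between canister_2 and pad_a below 0.015 m or horizontal distance between canister_2 and pad_b below 0.015 m or horizontal distance between canister_2 and pad_c below 0.015 m or horizontal distance between canister_2 and pad_d below 0.015 m) and horizontal distance between canister_2 and orange_block between 0.138 and 0.198 m and height (world z) of canister_2 between 0.012 and 0.021 m and (horizontal distance between canister_3 and pad_a below 0.015 m or horizontal distance between canister_3 and pad_b below 0.015 m or horizontal distance between canister_3 and pad_c below 0.015 m or horizontal distance between canister_3 and pad_d below 0.015 m) and horizontal distance between canister_3 and orange_block between 0.226 and 0.286 m and height (world z) of canister_3 between 0.012 and 0.021 m and (horizontal distance between canister_4 and pad_a below 0.015 m or horizontal distance between canister_4 and pad_b below 0.015 m or horizontal distance between canister_4 and pad_c below 0.015 m or horizontal distance between canister_4 and pad_d below 0.015 m) and horizontal distance between canister_4 and orange_block between 0.314 and 0.374 m and height (world z) of canister_4 between 0.012 and 0.021 m); the robot touches nothing.
It fails at once if a canister is tipped over (more than 0.7 rad) (angle between any of canister_1, canister_2, canister_3, canister_4's own z axis and vertical above 0.7 rad).
It fails at once if the bottle is moved more than 40 mm or knocked over (distance of bottle from where it was at the start of the episode above 0.04 m or angle between bottle's own z axis and vertical above 0.5 rad).
It also fails if it takes over 88 s, if anything falls off the work surface, if the arm or the gripper's body presses on something with over 40 N, if the wrist force passes 120 N, or if a joint passes its speed limit or range.

## Working session

There is one attempt and no reset: what is moved stays moved. The work goes in short steps, Python scripts to look and compute and a tool call to move; the robot and the scene stay as the last step left them, time stands still between calls to the robot, and variables do not carry over. Pictures are saved under pics/ and viewed, at most 14 in all, crops included, and the job is handed in when it is done.

Besides the shell and the picture viewer there is one more tool, called after "Emit:" as name([rows], argument=value, ...), one row to a line, values as JSON. carry_out: Moves the arm, as the interface text tells. Its arguments: {"type":"object","properties":{"commands":{"type":"array","items":{"type":"array","items":{"type":"number"}}},"claw":{"type":"number"},"force":{"type":"number"}},"required":["commands"]}

```bash
mkdir -p pics; cat > h.py <<'E'
import numpy as np, cv2
from station import arm
from scipy.spatial.transform import Rotation as R
def rot(o):
    o=np.array(o,float)
    if o.shape==(3,3): return o
    return R.from_euler('xyz',o).as_matrix() if o.size==3 else R.from_quat(o).as_matrix()
def toworld(f,uv,z):
    d=rot(f['orientation'])@np.array([(uv[0]-f['cx'])/f['fx'],(uv[1]-f['cy'])/f['fy'],1])
    e=np.array(f['eye']); return e+d*(z-e[2])/d[2]
def topix(f,p):
    c=rot(f['orientation']).T@(np.array(p)-np.array(f['eye'])); return np.array([f['fx']*c[0]/c[2]+f['cx'],f['fy']*c[1]/c[2]+f['cy']])
def save(f,n): cv2.imwrite('pics/'+n,f['pixels'][:,:,::-1])
E
python3 - <<'E'
from h import *
s=arm.get_state(); print(s['t'],s['eef_pos'],s['ee_rot'],s['width'])
for n in ['top','scene']:
    f=arm.grab_frame(n); save(f,n+'0.png'); print(n,f['eye'],f['orientation'],f['fx'],f['cx'],f['cy'])
    for q,z in [('canister_1',0),('pad_a',.012),('orange_block',.012),('bottle',0)]:
        for m in arm.mark_of(f,q): print(q,np.round(m['uv']),round(m['conf'],2),np.round(toworld(f,m['uv'],z),3))
E
```

```text
0.0 [ 0.22095159 -0.63724184  0.20417667] [ 3.13984836e+00 -1.85061372e-04 -2.80790179e+00] 0.08765592902905507
top [ 0.43035362 -0.01150572  1.26012741] [-3.02245558  0.00631015 -1.55894848] 462.12173226727225 279.6496419675518 211.92779615452318
canister_1 [358. 268.] 0.94 [ 0.431 -0.215  0.   ]
canister_1 [186. 264.] 0.77 [0.437 0.252 0.   ]
canister_1 [245. 264.] 0.63 [0.437 0.089 0.   ]
canister_1 [303. 261.] 0.5 [ 0.448 -0.066  0.   ]
pad_a [290. 202.] 0.88 [ 0.608 -0.029  0.012]
pad_a [256. 197.] 0.81 [0.621 0.065 0.012]
pad_a [222. 192.] 0.74 [0.631 0.156 0.012]
orange_block [350. 209.] 0.73 [ 0.589 -0.194  0.012]
bottle [429. 224.] 0.7 [ 0.551 -0.41   0.   ]
scene [ 1.54284622 -0.30418015  0.75536278] [-2.16235033  0.01356246  1.25391685] 535.0634412381771 280.67862285267864 213.08871975072927
canister_1 [348. 192.] 0.9 [0.433 0.239 0.   ]
canister_1 [179. 226.] 0.73 [ 0.442 -0.216  0.   ]
canister_1 [238. 219.] 0.58 [ 0.463 -0.072  0.   ]
pad_a [273. 244.] 0.95 [ 0.602 -0.025  0.012]
pad_a [350. 237.] 0.88 [0.636 0.152 0.012]
pad_a [310. 243.] 0.62 [0.627 0.058 0.012]
pad_a [237. 254.] 0.56 [ 0.613 -0.113  0.012]
orange_block [203. 255.] 0.85 [ 0.592 -0.185  0.012]
bottle [101. 271.] 0.9 [ 0.559 -0.408  0.   ]
```

View pics/top0.png

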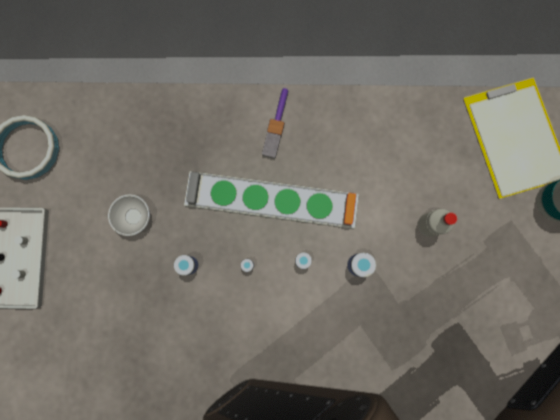

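View pics/scene0.png

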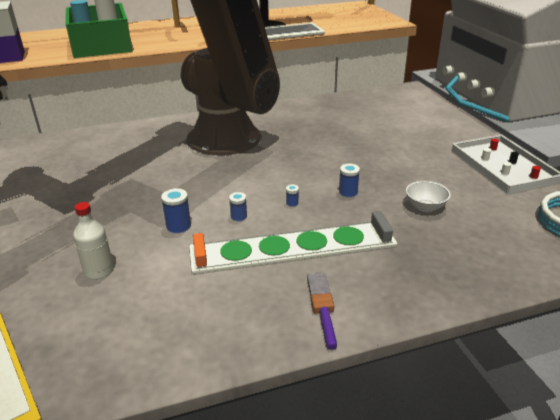

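The top view shows the canisters left to right: c3 (184,265), c1 (247,266), c2 (303,260) and c4 (363,264). The orange block is at right (350,209), grey at left (193,188), the bottle at (440,220). Next I refine the positions with colour blobs.

```bash
cat >> h.py <<'E'
H={1:.048,2:.060,3:.074,4:.090}
def blobs(f,lo,hi,amin):
    hsv=cv2.cvtColor(f['pixels'],cv2.COLOR_RGB2HSV); m=cv2.inRange(hsv,lo,hi)
    n,l,st,c=cv2.connectedComponentsWithStats(m); return [(c[i],st[i,4]) for i in range(1,n) if st[i,4]>=amin]
E
python3 - <<'E'
from h import *
exp={1:(.437,.089),2:(.448,-.066),3:(.437,.25),4:(.431,-.215)}
for n in ['top','scene']:
    f=arm.grab_frame(n)
    g=[toworld(f,c,.016)[:2] for c,a in blobs(f,(45,100,50),(80,255,255),200)]
    g=np.array(sorted([p for p in g if abs(p[1])<.3 and .5<p[0]<.8],key=lambda p:p[1])); print(n,'pads',np.round(g,4).tolist())
    b=blobs(f,(85,50,130),(105,255,255),8)
    for k,h in H.items():
        for c,a in b:
            p=toworld(f,c,h)
            if np.hypot(*(p[:2]-exp[k]))<.04: print(k,np.round(c,1),a,np.round(p,4))
E
```

```text
top pads [[0.5979, -0.1088], [0.6088, -0.0215], [0.6198, 0.0657], [0.6306, 0.153]]
1 [246.6 264.7] 29 [0.4358 0.0824 0.048 ]
2 [303.3 260.2] 51 [ 0.449  -0.0648  0.06  ]
3 [183.3 264.7] 83 [0.4339 0.242  0.074 ]
4 [363.5 264.4] 125 [ 0.4399 -0.2147  0.09  ]
scene pads [[0.602, -0.1131], [0.6126, -0.026], [0.6235, 0.0614], [0.634, 0.1485]]
1 [291.7 187.1] 15 [0.4353 0.0785 0.048 ]
2 [237.1 196. ] 30 [ 0.4494 -0.0679  0.06  ]
3 [349.5 167.6] 35 [0.4334 0.2387 0.074 ]
4 [173.9 194.6] 71 [ 0.4408 -0.2179  0.09  ]
```

Emit:
carry_out([
  [0.4, 0.7, 0, 1.2],
  [0.9, 1.6, 0, 2.4],
  [1.4, 2.6, 0, 3.6],
  [1.9, 3.6, 0, 4.8],
  [2.4, 4.6, 0, 6.0],
  [2.9, 5.6, 0, 7.2],
  [3.4, 6.6, 0, 8.4],
  [3.9, 7.5, 0, 9.6],
  [4.3, 8.2, 0, 10.3],
  [4.38, 8.42, 0, 10.6],
], claw=0, force=15)

```text
t: 1.85
eef_pos: [0.4412, -0.215, 0.2055]
ee_rot: [-3.141, 0.0, -1.694]
force: [-0.4, -0.7, -0.1]
width: 0.0877
gripper_force: 0.0
```

```bash
python3 - <<'E'
from h import *
f=arm.grab_frame('wrist'); save(f,'w1.png'); s=arm.get_state(); print(s['t'],s['eef_pos'],s['ee_rot'],s['width'],s['q'],s['force'])
print(topix(f,(.4403,-.2163,.09)), topix(f,s['eef_pos']))
b=blobs(f,(85,50,130),(105,255,255),50); print([(np.round(c),a,np.round(toworld(f,c,.09),4)) for c,a in b])
E
```

```text
1.9 [ 0.44100156 -0.21494365  0.20537947] [-3.14091423e+00  2.28116690e-04 -1.69325928e+00] 0.0874078935454788 [-5.20070440e-02  5.09108653e-02 -3.82661994e-01 -1.98187530e-04
 -1.13653068e+00 -7.03726645e-02] [-0.28448544  1.3608783  -0.15778057]
[281.35710503 200.39099241] [280.9043157  247.88166553]
[(array([278., 208.]), np.int32(281), array([ 0.4448, -0.2088,  0.09  ])), (array([288., 314.]), np.int32(63), array([ 0.4489, -0.0814,  0.09  ]))]
```

View pics/w1.png

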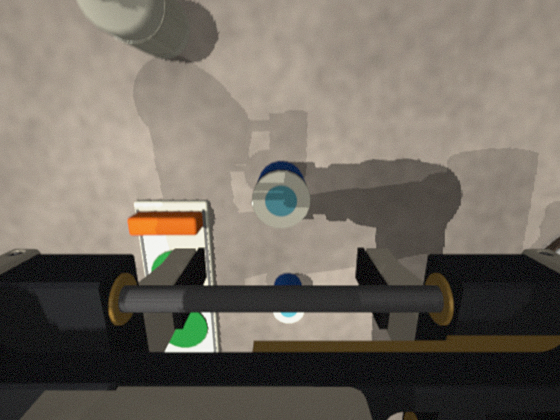

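The wrist image shows the large canister's lid centred at (281,199), where my estimate predicts it. Descending to grasp it.

Emit:
carry_out([
  [0, 0, -0.6, 0],
  [0, 0, -1.3, 0],
  [0, 0, -2.0, 0],
  [0, 0, -2.7, 0],
  [0, 0, -3.1, 0],
  [0, 0, -3.3, 0],
  [0, 0, -3.36, 0],
  [0, 0, -3.36, 0],
  [0, 0, -3.36, 0],
  [0, 0, -3.36, 0],
])

```text
t: 3.15
eef_pos: [0.4405, -0.2168, 0.0377]
ee_rot: [-3.14, 0.0, -1.698]
force: [-0.5, 0.2, -0.4]
width: 0.0878
gripper_force: 0.0
```

Emit:
carry_out([
  [0, 0, 0, 0],
  [0, 0, 0, 0],
  [0, 0, 0, 0],
  [0, 0, 0, 0],
  [0, 0, 0, 0],
  [0, 0, 0, 0],
  [0, 0, 0, 0],
  [0, 0, 0, 0],
  [0, 0, 0, 0],
  [0, 0, 0, 0],
], claw=1, force=25)

```text
t: 4.4
eef_pos: [0.4404, -0.2168, 0.0372]
ee_rot: [-3.141, -0.0, -1.698]
force: [2.2, 0.2, 0.1]
width: 0.0594
gripper_force: 25.0
```

Emit:
carry_out([
  [0, 0, 0.1, 0],
  [0, 0, 0.3, 0],
  [0, 0, 0.6, 0],
  [0, 0, 1.0, 0],
  [0, 0, 1.4, 0],
  [0, 0, 1.8, 0],
  [0, 0, 2.1, 0],
  [0, 0, 2.3, 0],
  [0, 0, 2.4, 0],
  [0, 0, 2.4, 0],
])

```text
t: 5.65
eef_pos: [0.44, -0.2167, 0.157]
ee_rot: [3.141, 0.0, -1.698]
force: [-0.4, -0.7, -3.0]
width: 0.0594
gripper_force: 25.0
```

Emit:
carry_out([
  [0.2, 0.4, 0, 0],
  [0.6, 1.1, 0, 0],
  [1.0, 2.0, 0, 0],
  [1.5, 2.9, 0, 0],
  [2.0, 3.9, 0, 0],
  [2.5, 4.8, 0, 0],
  [3.0, 5.7, 0, 0],
  [3.4, 6.5, 0, 0],
  [3.7, 7.1, 0, 0],
  [3.85, 7.35, 0, 0],
])

```text
t: 6.9
eef_pos: [0.6327, 0.1523, 0.1555]
ee_rot: [3.14, -0.001, -1.696]
force: [-0.3, -0.5, -3.1]
width: 0.0598
gripper_force: 25.0
```

Emit:
carry_out([
  [0, 0, -0.2, 0],
  [0, 0, -0.5, 0],
  [0, 0, -0.9, 0],
  [0, 0, -1.3, 0],
  [0, 0, -1.5, 0],
  [0, 0, -1.7, 0],
  [0, 0, -1.8, 0],
  [0, 0, -1.85, 0],
  [0, 0, -1.85, 0],
  [0, 0, -1.85, 0],
])

```text
t: 8.15
eef_pos: [0.6329, 0.1509, 0.0651]
ee_rot: [-3.141, 0.0, -1.698]
force: [-0.2, 0.3, -3.5]
width: 0.0595
gripper_force: 25.0
```

```bash
python3 - <<'E'
from h import *
f=arm.grab_frame('wrist'); save(f,'w2.png'); s=arm.get_state(); print(s['eef_pos'],s['force'])
f2=arm.grab_frame('scene'); save(f2,'s2.png')
im=np.hstack([f['pixels'][:, :],cv2.resize(f2['pixels'][150:290,200:420],(560,420))[:, :]])[:,:,::-1]
cv2.imwrite('pics/c2.png',cv2.resize(im,(800,300)))
E
```

```text
[0.63287998 0.1509251  0.06511286] [-0.41643278 -0.43766899 -3.18634945]
```

View pics/c2.png

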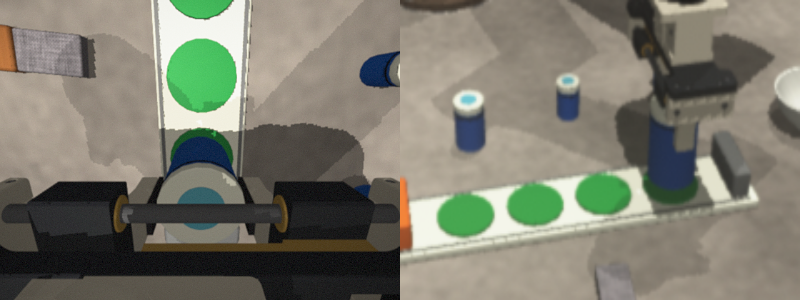

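The canister hangs about 12 mm above the grey-end pad and is centred across the row. Lowering, releasing and lifting.

Emit:
carry_out([
  [0, 0, -0.05, 0],
  [0, 0, -0.1, 0],
  [0, 0, -0.15, 0],
  [0, 0, -0.2, 0],
  [0, 0, -0.22, 0],
  [0, 0, -0.23, 0],
  [0, 0, -0.23, 0],
  [0, 0, -0.23, 0],
  [0, 0, -0.23, 0],
  [0, 0, -0.23, 0],
])

```text
t: 9.5
eef_pos: [0.6326, 0.1508, 0.0533]
ee_rot: [-3.142, 0.0, -1.698]
force: [-1.7, -0.4, 0.4]
width: 0.0598
gripper_force: 25.0
```

Emit:
carry_out([
  [0, 0, 0, 0],
  [0, 0, 0, 0],
  [0, 0, 0, 0],
  [0, 0, 0, 0],
  [0, 0, 0, 0],
  [0, 0, 0, 0],
  [0, 0, 0.1, 0],
  [0, 0, 0.3, 0],
  [0, 0, 0.7, 0],
  [0, 0, 1.2, 0],
], claw=0)

```text
t: 10.75
eef_pos: [0.6325, 0.1507, 0.1142]
ee_rot: [3.141, -0.0, -1.698]
force: [-0.2, -0.7, 0.1]
width: 0.0875
gripper_force: 0.0
```

Emit:
carry_out([
  [0, 0, 0.6, 0],
  [-0.2, 0.1, 1.0, 0],
  [-0.7, 0.3, 1.0, 0],
  [-1.3, 0.6, 1.0, 0],
  [-2.0, 0.9, 1.0, 0],
  [-2.7, 1.2, 1.0, 0],
  [-3.3, 1.5, 1.0, 0],
  [-3.8, 1.7, 1.0, 0],
  [-3.97, 1.79, 1.0, 0],
  [-3.97, 1.79, 1.0, 0],
])

```text
t: 12.0
eef_pos: [0.4338, 0.2406, 0.1636]
ee_rot: [-3.141, 0.001, -1.697]
force: [-0.1, 0.4, 0.4]
width: 0.0876
gripper_force: 0.0
```

```bash
python3 - <<'E'
from h import *
s=arm.get_state(); print(s['eef_pos'])
f=arm.grab_frame('wrist')
b=blobs(f,(85,50,130),(105,255,255),50); print([(np.round(c),a,np.round(toworld(f,c,.074),4)) for c,a in b])
for n in ['top','scene']:
    f=arm.grab_frame(n)
    for c,a in blobs(f,(85,50,130),(105,255,255),8):
        for z in (.106,.074):
            p=toworld(f,c,z)
            if .4<p[0]<.7 and abs(p[1])<.3: print(n,z,a,np.round(p,4))
E
```

```text
[0.43382483 0.24063388 0.16359153]
[(array([254.,  24.]), np.int32(347), array([0.4353, 0.0873, 0.074 ])), (array([ 14., 141.]), np.int32(1157), array([0.6581, 0.1497, 0.074 ]))]
top 0.106 120 [0.6322 0.1528 0.106 ]
top 0.074 120 [0.6378 0.1573 0.074 ]
top 0.106 51 [ 0.4483 -0.0628  0.106 ]
top 0.074 51 [ 0.4488 -0.0642  0.074 ]
top 0.106 29 [0.4355 0.0779 0.106 ]
top 0.074 29 [0.4357 0.0804 0.074 ]
scene 0.106 15 [0.5261 0.0471 0.106 ]
scene 0.074 15 [0.476  0.0644 0.074 ]
scene 0.106 30 [ 0.5217 -0.0836  0.106 ]
scene 0.074 30 [ 0.4714 -0.0727  0.074 ]
scene 0.106 86 [0.6318 0.1497 0.106 ]
scene 0.074 86 [0.5869 0.172  0.074 ]
```

c4 stands at about (.632,.151), which matches its pad. On to c3.

Emit:
carry_out([
  [0, 0, -0.5, 0],
  [0, 0, -1.1, 0],
  [0, 0, -1.7, 0],
  [0, 0, -2.2, 0],
  [0, 0, -2.5, 0],
  [0, 0, -2.65, 0],
  [0, 0, -2.7, 0],
  [0, 0, -2.7, 0],
  [0, 0, -2.7, 0],
  [0, 0, -2.7, 0],
])

```text
t: 13.4
eef_pos: [0.4343, 0.2405, 0.0286]
ee_rot: [-3.141, 0.001, -1.698]
force: [-0.7, -0.8, -0.1]
width: 0.0878
gripper_force: 0.0
```

Emit:
carry_out([
  [0, 0, 0, 0],
  [0, 0, 0, 0],
  [0, 0, 0, 0],
  [0, 0, 0, 0],
  [0, 0, 0, 0],
  [0, 0, 0, 0],
  [0, 0, 0, 0],
  [0, 0, 0, 0],
  [0, 0, 0, 0],
  [0, 0, 0, 0],
], claw=1, force=20)

```text
t: 14.65
eef_pos: [0.4342, 0.2403, 0.0282]
ee_rot: [-3.142, 0.0, -1.698]
force: [0.3, 0.4, -1.0]
width: 0.0495
gripper_force: 20.0
```

Emit:
carry_out([
  [0, 0, 0.1, 0],
  [0, 0, 0.3, 0],
  [0, 0, 0.6, 0],
  [0, 0, 1.0, 0],
  [0, 0, 1.4, 0],
  [0, 0, 1.8, 0],
  [0, 0, 2.2, 0],
  [0, 0, 2.5, 0],
  [0, 0, 2.6, 0],
  [0, 0, 2.6, 0],
])

```text
t: 15.9
eef_pos: [0.434, 0.2403, 0.1581]
ee_rot: [3.142, 0.0, -1.698]
force: [0.0, 0.0, -1.7]
width: 0.0496
gripper_force: 20.0
```

Emit:
carry_out([
  [0.2, -0.2, 0, 0],
  [0.6, -0.6, 0, 0],
  [1.1, -1.0, 0, 0],
  [1.6, -1.5, 0, 0],
  [2.2, -2.1, 0, 0],
  [2.8, -2.6, 0, 0],
  [3.3, -3.1, 0, 0],
  [3.6, -3.4, 0, 0],
  [3.75, -3.54, 0, 0],
  [3.75, -3.54, 0, 0],
])

```text
t: 17.15
eef_pos: [0.6215, 0.063, 0.1577]
ee_rot: [3.141, -0.0, -1.698]
force: [-1.1, -0.1, -1.5]
width: 0.0494
gripper_force: 20.0
```

Emit:
carry_out([
  [0, 0, -0.2, 0],
  [0, 0, -0.6, 0],
  [0, 0, -1.1, 0],
  [0, 0, -1.5, 0],
  [0, 0, -1.8, 0],
  [0, 0, -2.0, 0],
  [0, 0, -2.12, 0],
  [0, 0, -2.2, 0],
  [0, 0, -2.25, 0],
  [0, 0, -2.27, 0],
])

```text
t: 18.4
eef_pos: [0.6218, 0.0633, 0.0449]
ee_rot: [-3.141, 0.0, -1.698]
force: [-0.3, 0.6, -1.0]
width: 0.0499
gripper_force: 20.0
```

Emit:
carry_out([
  [0, 0, 0, 0],
  [0, 0, 0, 0],
  [0, 0, 0, 0],
  [0, 0, 0, 0],
  [0, 0, 0, 0],
  [0, 0, 0, 0],
  [0, 0, 0, 0],
  [0, 0, 0, 0],
  [0, 0, 0, 0],
  [0, 0, 0, 0],
])

```text
t: 19.65
eef_pos: [0.6216, 0.0633, 0.0447]
ee_rot: [3.142, 0.0, -1.698]
force: [-1.1, -0.3, -0.8]
width: 0.0494
gripper_force: 20.0
```

Emit:
carry_out([
  [0, 0, 0, 0],
  [0, 0, 0, 0],
  [0, 0, 0, 0],
  [0, 0, 0, 0],
  [0, 0, 0, 0],
  [0, 0, 0, 0],
  [0, 0, 0.1, 0],
  [0, 0, 0.3, 0],
  [0, 0, 0.7, 0],
  [0, 0, 1.2, 0],
], claw=0)

```text
t: 20.9
eef_pos: [0.6215, 0.0632, 0.1056]
ee_rot: [3.141, -0.0, -1.698]
force: [0.1, 0.7, 0.8]
width: 0.0877
gripper_force: 0.0
```

Emit:
carry_out([
  [0, 0, 0.6, 0],
  [-0.2, -0.1, 1.0, 0],
  [-0.6, -0.4, 1.0, 0],
  [-1.1, -0.8, 1.0, 0],
  [-1.7, -1.3, 1.0, 0],
  [-2.3, -1.7, 1.0, 0],
  [-2.9, -2.2, 1.0, 0],
  [-3.3, -2.5, 1.0, 0],
  [-3.45, -2.59, 1.0, 0],
  [-3.45, -2.59, 1.0, 0],
])

```text
t: 22.15
eef_pos: [0.4493, -0.0662, 0.155]
ee_rot: [-3.141, 0.0, -1.698]
force: [0.2, 0.5, -0.6]
width: 0.0877
gripper_force: 0.0
```

Emit:
carry_out([
  [0, 0, -0.5, 0],
  [0, 0, -1.1, 0],
  [0, 0, -1.7, 0],
  [0, 0, -2.2, 0],
  [0, 0, -2.5, 0],
  [0, 0, -2.65, 0],
  [0, 0, -2.7, 0],
  [0, 0, -2.7, 0],
  [0, 0, -2.7, 0],
  [0, 0, -2.7, 0],
])

```text
t: 23.4
eef_pos: [0.4495, -0.0661, 0.0201]
ee_rot: [-3.141, 0.0, -1.698]
force: [0.4, -0.1, 0.4]
width: 0.0876
gripper_force: 0.0
```

Emit:
carry_out([
  [0, 0, 0, 0],
  [0, 0, 0, 0],
  [0, 0, 0, 0],
  [0, 0, 0, 0],
  [0, 0, 0, 0],
  [0, 0, 0, 0],
  [0, 0, 0, 0],
  [0, 0, 0, 0],
  [0, 0, 0, 0],
  [0, 0, 0, 0],
], claw=1, force=15)

```text
t: 24.65
eef_pos: [0.4492, -0.0662, 0.0197]
ee_rot: [-3.141, 0.0, -1.698]
force: [0.6, -0.4, -1.0]
width: 0.0402
gripper_force: 15.0
```

Emit:
carry_out([
  [0, 0, 0.1, 0],
  [0, 0, 0.3, 0],
  [0, 0, 0.6, 0],
  [0, 0, 1.0, 0],
  [0, 0, 1.4, 0],
  [0, 0, 1.8, 0],
  [0, 0, 2.2, 0],
  [0, 0, 2.5, 0],
  [0, 0, 2.6, 0],
  [0, 0, 2.6, 0],
])

```text
t: 25.9
eef_pos: [0.449, -0.0662, 0.1499]
ee_rot: [-3.141, 0.0, -1.698]
force: [0.7, -0.5, -1.1]
width: 0.0407
gripper_force: 15.0
```

Emit:
carry_out([
  [0.2, 0.1, 0, 0],
  [0.6, 0.2, 0, 0],
  [1.0, 0.3, 0, 0],
  [1.5, 0.4, 0, 0],
  [2.0, 0.5, 0, 0],
  [2.5, 0.65, 0, 0],
  [2.9, 0.75, 0, 0],
  [3.15, 0.83, 0, 0],
  [3.23, 0.85, 0, 0],
  [3.23, 0.85, 0, 0],
])

```text
t: 27.15
eef_pos: [0.6105, -0.0237, 0.1493]
ee_rot: [3.141, -0.0, -1.698]
force: [-0.9, 0.4, -1.6]
width: 0.0403
gripper_force: 15.0
```

Emit:
carry_out([
  [0, 0, -0.2, 0],
  [0, 0, -0.6, 0],
  [0, 0, -1.1, 0],
  [0, 0, -1.5, 0],
  [0, 0, -1.8, 0],
  [0, 0, -2.0, 0],
  [0, 0, -2.12, 0],
  [0, 0, -2.2, 0],
  [0, 0, -2.25, 0],
  [0, 0, -2.27, 0],
])

```text
t: 28.4
eef_pos: [0.6108, -0.0237, 0.0363]
ee_rot: [-3.141, 0.0, -1.698]
force: [0.1, -0.5, -0.7]
width: 0.0407
gripper_force: 15.0
```

Emit:
carry_out([
  [0, 0, 0, 0],
  [0, 0, 0, 0],
  [0, 0, 0, 0],
  [0, 0, 0, 0],
  [0, 0, 0, 0],
  [0, 0, 0, 0],
  [0, 0, 0, 0],
  [0, 0, 0, 0],
  [0, 0, 0, 0],
  [0, 0, 0, 0],
])

```text
t: 29.65
eef_pos: [0.6106, -0.0238, 0.0361]
ee_rot: [3.142, -0.0, -1.698]
force: [-0.5, 0.2, -1.2]
width: 0.0406
gripper_force: 15.0
```

Emit:
carry_out([
  [0, 0, 0, 0],
  [0, 0, 0, 0],
  [0, 0, 0, 0],
  [0, 0, 0, 0],
  [0, 0, 0, 0],
  [0, 0, 0, 0],
  [0, 0, 0.1, 0],
  [0, 0, 0.3, 0],
  [0, 0, 0.7, 0],
  [0, 0, 1.2, 0],
], claw=0)

```text
t: 30.9
eef_pos: [0.6105, -0.0238, 0.0972]
ee_rot: [3.141, -0.0, -1.698]
force: [0.4, 0.7, -0.6]
width: 0.0876
gripper_force: 0.0
```

Emit:
carry_out([
  [0, 0, 0.6, 0],
  [-0.2, 0.1, 1.2, 0],
  [-0.6, 0.3, 1.2, 0],
  [-1.1, 0.6, 1.2, 0],
  [-1.7, 1.0, 1.2, 0],
  [-2.3, 1.4, 1.2, 0],
  [-2.9, 1.7, 1.2, 0],
  [-3.3, 2.0, 1.2, 0],
  [-3.5, 2.09, 1.2, 0],
  [-3.5, 2.09, 1.2, 0],
])

```text
t: 32.15
eef_pos: [0.4357, 0.081, 0.1569]
ee_rot: [-3.141, 0.001, -1.697]
force: [-0.3, -0.4, 0.4]
width: 0.0876
gripper_force: 0.0
```

Emit:
carry_out([
  [0, 0, -0.5, 0],
  [0, 0, -1.1, 0],
  [0, 0, -1.7, 0],
  [0, 0, -2.2, 0],
  [0, 0, -2.6, 0],
  [0, 0, -2.8, 0],
  [0, 0, -2.9, 0],
  [0, 0, -2.9, 0],
  [0, 0, -2.9, 0],
  [0, 0, -2.9, 0],
])

```text
t: 33.4
eef_pos: [0.436, 0.081, 0.0117]
ee_rot: [-3.141, 0.001, -1.698]
force: [-0.1, -0.3, -0.1]
width: 0.0877
gripper_force: 0.0
```

Emit:
carry_out([
  [0, 0, 0, 0],
  [0, 0, 0, 0],
  [0, 0, 0, 0],
  [0, 0, 0, 0],
  [0, 0, 0, 0],
  [0, 0, 0, 0],
  [0, 0, 0, 0],
  [0, 0, 0, 0],
  [0, 0, 0, 0],
  [0, 0, 0, 0],
], claw=1, force=12)

```text
t: 34.65
eef_pos: [0.4356, 0.0808, 0.0112]
ee_rot: [-3.142, 0.0, -1.698]
force: [0.9, 0.1, -1.1]
width: 0.0318
gripper_force: 12.0
```

Emit:
carry_out([
  [0, 0, 0.1, 0],
  [0, 0, 0.3, 0],
  [0, 0, 0.6, 0],
  [0, 0, 1.0, 0],
  [0, 0, 1.4, 0],
  [0, 0, 1.8, 0],
  [0, 0, 2.2, 0],
  [0, 0, 2.5, 0],
  [0, 0, 2.6, 0],
  [0, 0, 2.6, 0],
])

```text
t: 35.9
eef_pos: [0.4356, 0.0808, 0.1414]
ee_rot: [-3.141, 0.001, -1.698]
force: [-0.1, -0.4, -1.0]
width: 0.0316
gripper_force: 12.0
```

Emit:
carry_out([
  [0.2, -0.2, 0, 0],
  [0.5, -0.6, 0, 0],
  [1.0, -1.1, 0, 0],
  [1.5, -1.7, 0, 0],
  [2.0, -2.3, 0, 0],
  [2.5, -2.9, 0, 0],
  [2.9, -3.4, 0, 0],
  [3.2, -3.7, 0, 0],
  [3.29, -3.84, 0, 0],
  [3.29, -3.84, 0, 0],
])

```text
t: 37.15
eef_pos: [0.5997, -0.1119, 0.1402]
ee_rot: [3.14, -0.0, -1.699]
force: [-0.4, -0.1, -0.5]
width: 0.0317
gripper_force: 12.0
```

Emit:
carry_out([
  [0, 0, -0.2, 0],
  [0, 0, -0.6, 0],
  [0, 0, -1.1, 0],
  [0, 0, -1.5, 0],
  [0, 0, -1.8, 0],
  [0, 0, -2.0, 0],
  [0, 0, -2.12, 0],
  [0, 0, -2.2, 0],
  [0, 0, -2.25, 0],
  [0, 0, -2.27, 0],
])

```text
t: 38.4
eef_pos: [0.6003, -0.1113, 0.0278]
ee_rot: [-3.141, 0.0, -1.698]
force: [0.2, -0.2, -0.9]
width: 0.0314
gripper_force: 12.0
```

Emit:
carry_out([
  [0, 0, 0, 0],
  [0, 0, 0, 0],
  [0, 0, 0, 0],
  [0, 0, 0, 0],
  [0, 0, 0, 0],
  [0, 0, 0, 0],
  [0, 0, 0, 0],
  [0, 0, 0, 0],
  [0, 0, 0, 0],
  [0, 0, 0, 0],
])

```text
t: 39.65
eef_pos: [0.6001, -0.1112, 0.0277]
ee_rot: [-3.142, -0.0, -1.698]
force: [-0.4, 0.5, -1.1]
width: 0.0315
gripper_force: 12.0
```

Emit:
carry_out([
  [0, 0, 0, 0],
  [0, 0, 0, 0],
  [0, 0, 0, 0],
  [0, 0, 0, 0],
  [0, 0, 0, 0],
  [0, 0, 0, 0],
  [0, 0, 0.1, 0],
  [0, 0, 0.3, 0],
  [0, 0, 0.7, 0],
  [0, 0, 1.2, 0],
], claw=0)

```text
t: 40.9
eef_pos: [0.6, -0.1113, 0.0887]
ee_rot: [3.141, -0.0, -1.698]
force: [-0.5, -0.2, 0.4]
width: 0.0876
gripper_force: 0.0
```

Emit:
carry_out([
  [0, 0, 0.6, 0],
  [0, 0, 1.2, 0],
  [-0.4, 0, 1.8, 0],
  [-1.0, 0, 2.0, 0],
  [-1.6, 0, 2.0, 0],
  [-2.2, 0, 2.0, 0],
  [-2.7, 0, 2.0, 0],
  [-2.9, 0, 2.0, 0],
  [-3.0, 0, 2.0, 0],
  [-3.0, 0, 2.0, 0],
])

```text
t: 42.15
eef_pos: [0.4506, -0.1112, 0.188]
ee_rot: [-3.141, 0.0, -1.698]
force: [0.3, 1.1, -0.0]
width: 0.0878
gripper_force: 0.0
```

```bash
python3 - <<'E'
from h import *
P={1:(.600,-.111),2:(.6107,-.0238),3:(.6216,.0635),4:(.6323,.1508)}
for n in ['top','scene']:
    f=arm.grab_frame(n); save(f,n+'9.png')
    for c,a in blobs(f,(85,50,130),(105,255,255),8):
        for k,h in H.items():
            p=toworld(f,c,h+.016)
            d=p[:2]-P[k]
            if np.hypot(*d)<.03: print(n,k,a,np.round(p,4),np.round(d*1000,1))
s=arm.get_state(); print(s['t'],s['eef_pos'],s['width'])
E
```

```text
top 4 120 [0.6322 0.1528 0.106 ] [-0.1  2. ]
top 3 78 [0.621  0.0652 0.09  ] [-0.6  1.7]
top 2 50 [ 0.6105 -0.0219  0.076 ] [-0.2  1.9]
top 1 28 [ 0.5994 -0.1094  0.064 ] [-0.6  1.6]
scene 4 85 [0.6319 0.1496 0.106 ] [-0.4 -1.2]
scene 3 58 [0.6214 0.0619 0.09  ] [-0.2 -1.6]
scene 2 42 [ 0.6108 -0.0254  0.076 ] [ 0.1 -1.6]
scene 1 23 [ 0.6002 -0.1129  0.064 ] [ 0.2 -1.9]
42.25 [ 0.45073976 -0.11119367  0.18764736] 0.08769109752489747
```

View pics/scene9.png

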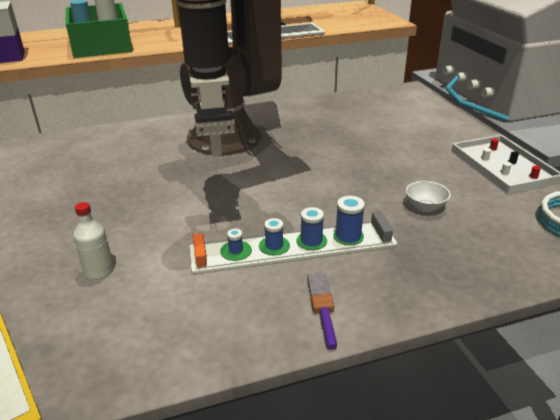

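All four canisters stand upright in size order from the orange block (235,240) to the grey block (349,218). The bottle is where it was, at (93,240).

```bash
python3 -c "
from station import arm
print(arm.job_done())"
```

```text
the job is handed in; nothing more can be done
None
```

I placed all four canisters upright on their pads, smallest by the orange block to largest by the grey, each about 2 mm or less from its pad centre by the cameras; the bottle was left alone, and the job was handed in at about 42 s (no verdict was returned).

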